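Seat the vial and flip the lens over it

TASK

On the bench viewer, put the tall vial from the rack into the well and press it straight down until the lift plate under it is firmly on its stop: a steady press of about 10 N for a moment, never more than 15 N. Then push the raised spring-hinged lens flap gently towards the vial, just past its snap point, and let it spring over by itself to lie level above the vial; do not ride it down with the fingers. Leave the short vials and the other things on the bench alone.

Things in the scene. Friction and masses are not known exactly. Their poses are not given: they have to be found in the camera images.
- stand: Bench viewer, fixed: a white block 150 x 100 x 36 mm high (x, y, z) with a round well in its top; it reaches from 95 mm behind (own -x) to 55 mm ahead (own +x) of the well axis. Two aluminium posts 12 x 8 mm stand on it 55 mm to own -x of the well at y = +-35 mm, up to 106 mm above the bench, and carry the lens flap between them. Origin: under the well axis, on the bench; z up; own x points from the hinge to the well.
- well (a point): Centre of the well's mouth, in the block's top face 36 mm above the bench; z up. The round well is 20 mm in diameter with a 2 mm chamfer. A white friction lift plate inside it carries the vial (see plate); its stop can be set anywhere over a range of 10 mm and the setting is not given: fully home, the vial's underside lies 16 to 26 mm below the mouth, depending on that setting.
- plate (a joint): How far the lift plate in the well is pressed down from its top position, m: starts at 0 to 0.002, stop at 0.010 (0.0088 counts). About 4 N of friction holds it where it is left; the vial's weight does not move it. On its rubber-backed stop the force climbs (10 N/mm): firmly home means pressed there with 7 N or more for 0.2 s. Never press it on the plate with more than 15 N.
- lens (a joint): Angle of the lens flap, rad: 0 = open stop (leaning 30 degrees back from upright, away from the well), 2.09 = closed stop (level over the well). An over-centre spring drives it to the nearer stop; snap point about 1.05. Lifting it off the open stop takes about 0.19 Nm, falling to 0 at the snap. Fingers: 14 N at most. Finger ends pushed level 40 to 60 mm above the hinge carry it past the snap.
- lens_hinge (a point): Middle of the flap's hinge axis (the axis runs along the stand's y), 97 mm above the bench and 55 mm to the stand's -x of the well axis; axes as the stand's.
- lens_edge (a point): Middle of the free edge of the lens flap: a black frame 54 mm wide and 5 mm thick round a clear 47 mm lens, free edge 84 mm from the hinge axis. The point's x points from the hinge to the free edge, z is the flap's normal (up when closed). Open, the edge is 170 mm above the bench and leans 42 mm behind the hinge axis. Closed, the flap's underside is 94 mm above the bench, 4 mm or more above a vial that is fully home.
- vial_center (a point): Centre (half-way up) of the tall vial: amber glass with white cap, 18 mm in diameter, 70 mm tall, about 25 g, upright in one of the rack's holes with its underside 8 mm above the bench; 50 mm of it stand clear of the rack. z along the vial.
- rack: Blue vial rack, fixed, 160 x 50 x 28 mm high, three round 20 mm holes 20 mm deep in a row along its x axis, 48 mm apart. Origin: centre of its underside. The tall vial and two short vials stand in it in any order.
- short_a_center (a point): Centre of a short vial, 18 mm in diameter, 42 mm tall, standing in the rack; to be left alone.
- short_b_center (a point): Centre of the other short vial, same size; to be left alone.
- tip_box: Yellow pipette-tip box 88 x 123 x 57 mm high on the bench; origin under its centre; bystander.
- beaker: Glass beaker 64 mm in diameter, 70 mm high, on the bench; origin under its centre; bystander.
- notebook: Blue notebook 105 x 150 x 12 mm lying on the bench; origin under its centre; bystander.
Mind the look-alikes: they are no part of the job. Of the things that look like the stand, take the one that is farthest from the robot's base at the start.

How it is judged:
By the outcome, as a careful person would: the job done as asked, in the order asked, and still so for the second after the job is handed in, with the robot touching nothing.
It also fails if it takes over 61 s, if anything falls off the work surface, if the arm or the gripper's body presses on something with over 40 N, if the wrist force passes 120 N, or if a joint passes its speed limit or range.

ROBOT

A 6-joint arm with a two-finger parallel gripper is mounted at the origin on the work surface. World frame = base frame: x ahead of the robot, y to its left, z up, the work surface at z = 0. Lengths are in m, angles in rad, forces in N, time in s.
With the tool pointing down it reaches from about 0.375 to 0.9 m from the base axis. Payload 3.1 kg.
Tool frame: the origin (TCP) lies on the centre line of the jaws, within the pads' length; the fingertips stand 8 mm ahead of it and the grasp point (between the pads) lies 11 mm behind it; z points along the fingers, y is the line along which they close (so a half turn about z gives the same grasp; the last joint's range is limited). The gripper opens to 87 mm and grips with 3 to 60 N. Pads are 19 mm wide; open, the fingers measure 117 mm over their backs; the gripper's body (75 mm by 190 mm) begins 51 mm behind the grasp point.
Start: joints at [-1.399, 0.527, 1.433, -0, 1.181, -0.178], TCP at [0.215, -0.587, 0.231] pointing down, gripper open.
Joint ranges: [-3.08, 3.08], [-0.75, 2.2], [0.22, 2.44], [-1.43, 4.57], [0, 2.65], [-2.85, 2.85]. Speed limits (rad/s): [2.79, 2.79, 3.14, 3.14, 3.14, 3.14].

INTERFACE

Orientations are given as a unit quaternion [x, y, z, w].
In Python, from rig import robot gives the robot as it stands. The module is installed in compiled form; this text tells all that it offers.
- The arm moves only by the tool send_rows, never from a script. Its argument "increments" is one flat list of numbers, 7 for each row, row after row: the turn, a rotation vector about the world's x, y, z in rad, then the shift along the world's x, y, z in cm, then the opening, from 0 (shut) to 1 (fully open). A call has 1 to 20 rows; each row shifts and turns the commanded pose from where the row before left it; what a row does not reach is not made up. A row lasts 1/12 s, in which the tool goes at most 41.7 mm and 7.16 degrees, less where a joint would pass 70% of its speed; a pose out of reach is approached as far as the arm can. A call is refused whole if a number of a shift passes 4.17 or a number of a turn 0.125, either way. A call with a gripper value outside its range is refused whole. The fingers move at their own pace and stop on an object; "newtons" is the grip in N (left out, the last holds). Time passes only in rows, so rows that do not move let the fingers close. It gives the time, the measured TCP pose, the force, the opening and the grip force at its end, in the units of the state.
- robot.get_obs(): the state, without advancing time (a new reading comes with each control period).
- robot.camera(name): name is "side" or "top" or "wrist"; returns a dict with "image" (480x640x3 uint8, red, green, blue), "range_z" (480x640 float32, m along the optical axis (not along the pixel's ray), 0 where there is no reading), "fx", "fy", "cx", "cy" (pixels), "R" (3x3) and "t" (3): a world point X has camera coordinates R X + t. Camera axes: x right, y down, z forward; pixel columns grow to the right and rows downward; lengths in m; the calibration is good to about 2 mm. A picture is of the moment at which its call begins.
- robot.hand_in(): hands the job in; it is judged then, once.
The state is a dict: "time": time; "q": joint angles; "joint_velocities": joint speeds; "joint_torque": joint torques, N m; "position": TCP position; "tool_rot": TCP orientation; "ft_force": force on the tool from outside, world axes, zero at the start; "moment": the same for the moment, N m; "grip_width": finger opening in m; "grip_force": force on a finger pad.
Only numpy, scipy, OpenCV 4.12 (cv2) and the standard library are available. Lean on these libraries where they do the work, as an engineer would, in place of code of your own. Each camera call takes 0.05 s, during which the arm holds its last target. There are 200 camera calls.

## Working session

There is one attempt and no reset: what is moved stays moved. The work goes in short steps, Python scripts to look and compute and a tool call to move; the robot and the scene stay as the last step left them, time stands still between calls to the robot, and variables do not carry over. Pictures are saved under pics/ and viewed, at most 10 in all, crops included, and the job is handed in when it is done.

Besides the shell and the picture viewer there is one more tool, called after ">>>" in YAML: its name, and indented under it one key for each argument. send_rows: Moves the arm, as the interface text tells. Its arguments: {"type":"object","properties":{"increments":{"type":"array"},"newtons":{"type":"number"}},"required":["increments"]}

```bash
mkdir -p pics; cat > h.py <<'E'
import numpy as np, cv2
from rig import robot
def world(c):
    z=c["range_z"].astype(float); v,u=np.mgrid[0:480,0:640]
    P=np.stack([(u-c["cx"])/c["fx"]*z,(v-c["cy"])/c["fy"]*z,z],-1)
    W=(P-np.array(c["t"]))@np.array(c["R"])
    W[z==0]=np.nan
    return W
def shot(name,fn):
    c=robot.camera(name); cv2.imwrite("pics/"+fn+".png",c["image"][:,:,::-1]); np.savez("pics/"+fn+".npz",W=world(c),im=c["image"]); return c,world(c)
E
python3 - <<'E'
from h import *
for n in("top","side"):
    c,W=shot(n,n+"1"); print(n,c["fx"],np.array(c["R"]).round(3).tolist(),(-np.array(c["R"]).T@c["t"]).round(3))
print(robot.get_obs())
E
```

```text
top 456.2437603218371 [[-0.008, -1.0, 0.012], [-0.993, 0.006, -0.115], [0.115, -0.013, -0.993]] [ 0.438 -0.095  1.008]
side 555.9111457357975 [[-0.846, -0.533, 0.006], [-0.353, 0.552, -0.755], [0.399, -0.641, -0.656]] [0.117 0.557 0.821]
{'time': 0.1, 'q': array([-1.39852213e+00,  5.28375749e-01,  1.43377344e+00,  2.27504569e-05,
        1.18142210e+00, -1.78484912e-01]), 'joint_velocities': array([ 0.00039608, -0.00341251, -0.00137895,  0.00022829,  0.00050266,
        0.00062779]), 'joint_torque': array([-2.27865612e-04, -4.40986526e+01, -1.77150947e+01,  6.34016516e-02,
        5.34131681e-02, -4.30856971e-05]), 'position': array([ 0.21468617, -0.58627967,  0.22966816]), 'tool_rot': array([ 9.84660658e-01,  1.74477536e-01,  1.35916076e-05, -9.89280411e-04]), 'ft_force': array([ 0.11931892, -0.09102094,  0.34375867]), 'moment': array([-0.0093449 , -0.03340683,  0.02463701]), 'grip_force': 0.0, 'grip_width': 0.08662245061134409}
```

View pics/top1.png

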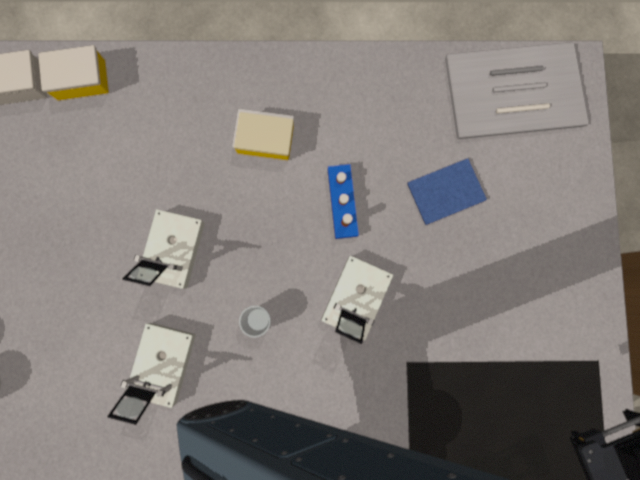

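View pics/side1.png

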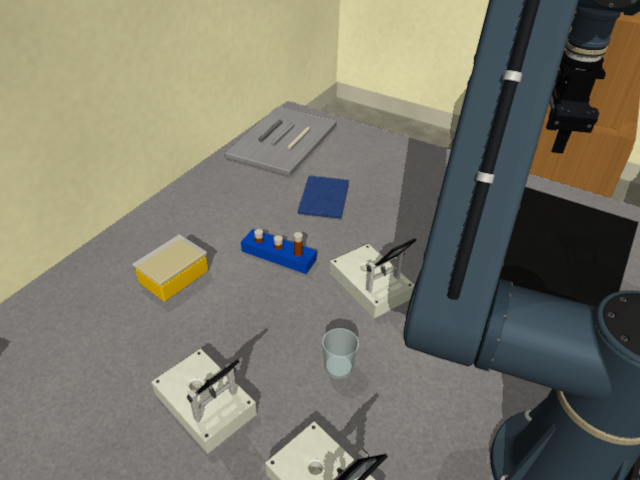

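The top view shows three stands, with wells near (171,240), (162,355) and (361,290), and the rack with vials at (341,177), (344,198) and (347,219). The side view shows the tall amber vial at (298,240), which is the rack's end nearest the robot. Next I'll measure these.

```bash
python3 - <<'E'
from h import *
d=np.load("pics/top1.npz");W=d["W"];im=d["im"].astype(int)
def med(u,v,r=2): return np.nanmedian(W[v-r:v+r+1,u-r:u+r+1].reshape(-1,3),0).round(4)
for p in [(171,240),(162,355),(361,290),(341,177),(344,198),(347,219),(256,320)]: 
    m=med(*p); print(p,m,np.hypot(*m[:2]).round(3))
# stand tops: white pixels at z 0.03-0.042
mn=im.min(2)
for n,(u0,u1,v0,v1) in dict(A=(115,215,195,300),B=(100,205,312,420),C=(310,405,245,350)).items():
    S=W[v0:v1,u0:u1].reshape(-1,3); s=(abs(S[:,2]-.036)<.006)
    r=cv2.minAreaRect(S[s,:2].astype(np.float32)*1000); print(n,s.sum(),np.round(r[0]),np.round(r[1]),round(r[2],1), S[s,2].mean())
    f=S[S[:,2]>.12]; print(' flap',np.nanmean(f,0).round(3) if len(f) else None, 'max',np.nanmax(S[:,2]))
S=W[155:245,320:365].reshape(-1,3); s=abs(S[:,2]-.028)<.006
r=cv2.minAreaRect(S[s,:2].astype(np.float32)*1000); print('rack',r)
for lo,hi in((.045,.06),(.068,.09)):
    q=S[(S[:,2]>lo)&(S[:,2]<hi)]; print(lo,len(q),q.mean(0) if len(q) else 0)
E
```

```text
(171, 240) [0.5537 0.1982 0.0228] 0.588
(162, 355) [0.3098 0.2111 0.0197] 0.375
(361, 290) [ 0.443  -0.212   0.0188] 0.491
(341, 177) [ 0.6848 -0.1702  0.0497] 0.706
(344, 198) [ 0.6392 -0.176   0.0491] 0.663
(347, 219) [ 0.5886 -0.1791  0.0775] 0.615
(256, 320) [0.3801 0.0153 0.0036] 0.38
A 2678 [535. 199.] [102. 150.] 75.9 0.03541407280238082
 flap [0.474 0.213 0.148] max 0.17354706127319572
B 2927 [293. 214.] [101. 151.] 75.2 0.035634875335527665
 flap [0.24  0.192 0.181] max 0.32603005062676976
C 2595 [ 429. -201.] [100. 150.] 65.4 0.035525889948870897
 flap [ 0.371 -0.175  0.148] max 0.1734148270016076
rack ((639.7509155273438, -174.83816528320312), (161.00601196289062, 50.537357330322266), 5.554765224456787)
0.045 131 [ 0.65721793 -0.1727184   0.04936854]
0.068 68 [ 0.59092101 -0.17904442  0.07713609]
```

>>> send_rows:
  increments: [0,0,-0.017,2.5,2.72,0,1,0,0,-0.017,2.5,2.72,0,1,0,0,-0.017,2.5,2.72,0,1,0,0,-0.017,2.5,2.72,0,1,0,0,-0.017,2.5,2.72,0,1,0,0,-0.017,2.5,2.72,0,1,0,0,-0.017,2.5,2.72,0,1,0,0,-0.017,2.5,2.72,0,1,0,0,-0.017,2.5,2.72,0,1,0,0,-0.017,2.5,2.72,0,1,0,0,-0.017,2.5,2.72,0,1,0,0,-0.017,2.5,2.72,0,1,0,0,-0.017,2.5,2.72,0,1,0,0,-0.017,2.5,2.72,0,1,0,0,-0.017,2.5,2.72,0,1,0,0,0,0,0,0,1,0,0,0,0,0,0,1]

```text
time: 1.52
position: [0.5905, -0.1769, 0.2299]
tool_rot: [0.999, 0.05, -0.0, -0.0]
ft_force: [-0.0, -0.5, -0.8]
grip_width: 0.0866
grip_force: 0.0
```

```bash
python3 - <<'E'
from h import *
c,W=shot("wrist","w1"); o=robot.get_obs(); print(o["position"],o["tool_rot"],o["ft_force"],o["time"])
print((-np.array(c["R"]).T@c["t"]).round(3),c["fx"])
S=W.reshape(-1,3); s=(S[:,2]>.072)&(S[:,2]<.086); q=S[s]; print(s.sum(),q.mean(0),q.min(0),q.max(0))
m=s.reshape(480,640).astype(np.uint8); print(cv2.connectedComponentsWithStats(m)[2][:6])
q=S[(S[:,2]>.044)&(S[:,2]<.056)]; print(q.mean(0))
s=abs(S[:,2]-.028)<.004; print(cv2.minAreaRect(S[s,:2].astype(np.float32)*1000))
c2,W2=shot("top","top2"); print(np.nanmax(W2[300:345,0:8,2]),np.nanmedian(W2[320:330,0:3].reshape(-1,3),0))
E
```

```text
[ 0.58955503 -0.17813291  0.22990626] [ 9.98800051e-01  4.89675405e-02 -7.95825366e-04 -7.47106320e-05] [-0.02557778 -0.45475172 -0.19829347] 1.5667
[ 0.659 -0.17   0.384] 404.12368253854953
461 [ 0.59258126 -0.18089286  0.07850641] [ 0.58253303 -0.18966816  0.0720364 ] [ 0.60138614 -0.17211125  0.08185648]
[[     0      0    640    480 306739]
 [   314    207     23     25    461]]
[ 0.65471373 -0.15871356  0.05079121]
((592.83251953125, -148.32423400878906), (373.9718933105469, 166.81857299804688), 18.72119903564453)
0.0050820309054090615 [ 3.74991471e-01  5.66118902e-01 -1.70242885e-04]
```

View pics/w1.png

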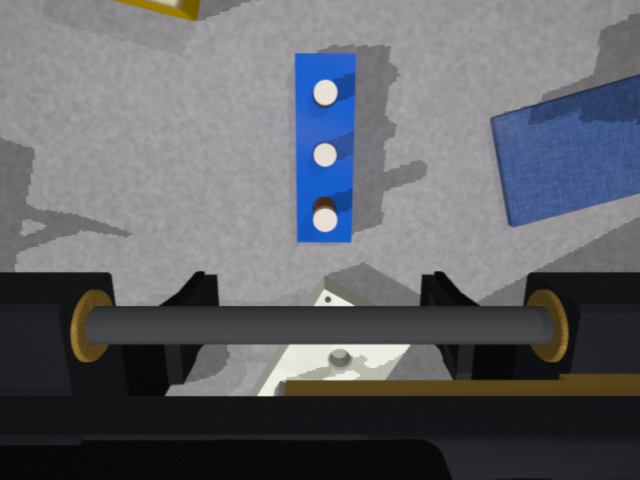

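View pics/top2.png

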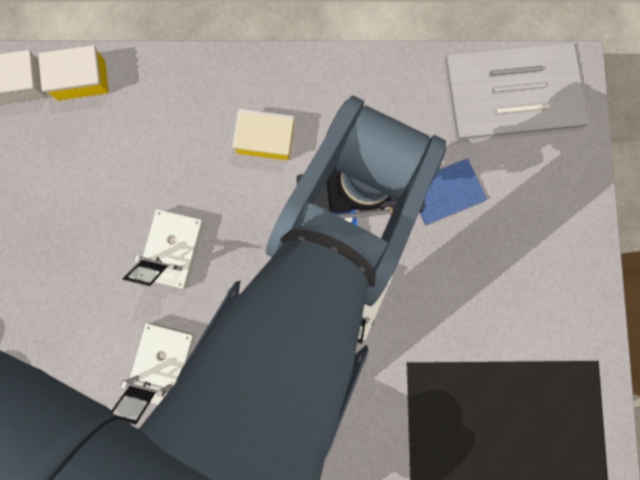

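The wrist view shows the tall vial's cap at (325,219) and the two short vials at (325,155) and (325,92). The second top view shows only a shadow at the left edge, so stand A at (171,240) is the farthest one. Next I'll descend and grip.

>>> send_rows:
  increments: [0,0,0,0.2,-0.2,-3,1,0,0,0,0,0,-3,1,0,0,0,0,0,-3,1,0,0,0,0,0,-3,1,0,0,0,0,0,-3,1,0,0,0,0,0,-2.8,1,0,0,0,0,0,0,1,0,0,0,0,0,0,1,0,0,0,0,0,0,0,0,0,0,0,0,0,0,0,0,0,0,0,0,0,0,0,0,0,0,0,0,0,0,0,0,0,0,0,0,0,0,0,0,0,0,0,0,0,0,0,0,0,0,0,0,0,0,0,0,0,0,0,0,0,0,0,0,0,0,0,0,0,0]
  newtons: 25

```text
time: 3.12
position: [0.5918, -0.1809, 0.0525]
tool_rot: [0.999, 0.048, -0.0, -0.0]
ft_force: [0.4, -0.1, -0.2]
grip_width: 0.0282
grip_force: 0.0
```

>>> send_rows:
  increments: [0,0,0,0,0,0,0,0,0,0,0,0,0,0,0,0,0,0,0,0,0,0,0,0,0,0,0,0,0,0,0,0,0,0,0]

```text
time: 3.53
position: [0.5918, -0.1809, 0.0525]
tool_rot: [0.999, 0.048, -0.0, -0.0]
ft_force: [-0.3, 0.0, -0.7]
grip_width: 0.0171
grip_force: 25.0
```

>>> send_rows:
  increments: [0,0,0,0,0,1,0,0,0,0,0,0,2.8,0,0,0,0,0,0,3.7,0,0,0,0,0,0,3.7,0,0,0,0,0,0,3.6,0,0,0,-0.0285,-0.417,2.725,0,0,0,0,-0.0285,-0.417,2.725,0,0,0,0,-0.0285,-0.417,2.725,0,0,0,0,-0.0285,-0.417,2.725,0,0,0,0,-0.0285,-0.417,2.725,0,0,0,0,-0.0285,-0.417,2.725,0,0,0,0,-0.0285,-0.417,2.725,0,0,0,0,-0.0285,-0.417,2.725,0,0,0,0,-0.0285,-0.417,2.725,0,0,0,0,-0.0285,-0.417,2.725,0,0,0,0,-0.0285,-0.417,2.725,0,0,0,0,-0.0285,-0.417,2.725,0,0,0,0,0,0,0,0,0,0,0,0,0,0,0,0]

```text
time: 5.12
position: [0.5413, 0.1473, 0.2012]
tool_rot: [0.993, -0.121, 0.0, 0.0]
ft_force: [-0.1, -0.4, -0.9]
grip_width: 0.0176
grip_force: 25.0
```

```bash
python3 - <<'E'
from h import *
c,W=shot("wrist","w2"); o=robot.get_obs(); print(o["position"],o["tool_rot"],o["ft_force"],o["grip_width"])
X=np.array([.5544,.1945,.036]); p=np.array(c["R"])@X+c["t"]; print('expected well px',p[0]/p[2]*c["fx"]+c["cx"],p[1]/p[2]*c["fy"]+c["cy"])
S=W.reshape(-1,3); s=(abs(S[:,2]-.036)<.005)&(np.hypot(S[:,0]-.535,S[:,1]-.199)<.11); print(s.sum(),cv2.minAreaRect(S[s,:2].astype(np.float32)*1000),S[s,2].mean())
# well pixels: below the top face
h=(S[:,2]<.032)&(S[:,2]>.005)&(np.hypot(S[:,0]-.5544,S[:,1]-.1945)<.02); print(h.sum(),S[h].mean(0) if h.any() else 0)
E
```

```text
[0.54173366 0.14626848 0.20116809] [ 9.92546847e-01 -1.21862683e-01  4.43409422e-04  2.16646327e-04] [-0.04733591  0.8494274  -0.27007912] 0.016820471966784125
expected well px 258.8104375021497 215.7202329921608
15254 ((545.7769165039062, 194.7090606689453), (100.07280731201172, 128.82467651367188), 76.2247314453125) 0.03653710836318826
436 [0.55325706 0.19402706 0.0240152 ]
```

View pics/w2.png

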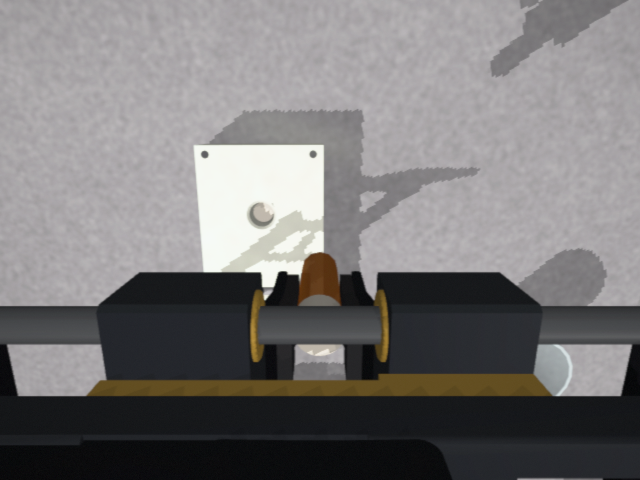

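The wrist view shows the well at about (261,213) on the farthest stand, with the held vial upright near (318,270). Next I'll refine the rim centre and the vial's offset in the hand.

```bash
python3 - <<'E'
from h import *
from rig import robot
c=robot.camera("wrist"); W=world(c); o=robot.get_obs(); T=o["position"]; print(T)
R=np.array(c["R"]);t=np.array(c["t"])
def ray(u,v,z):
    d=R.T@np.array([(u-c["cx"])/c["fx"],(v-c["cy"])/c["fy"],1]); C=-R.T@t; return C+d*(z-C[2])/d[2]
im=c["image"]; g=cv2.cvtColor(im[185:240,230:295],cv2.COLOR_RGB2GRAY); g=cv2.resize(g,None,fx=8,fy=8,interpolation=cv2.INTER_CUBIC)
m=(g<205).astype(np.uint8); n,l,s,ce=cv2.connectedComponentsWithStats(m)
i=l[28*8,31*8]; print(s[i]/8, ce[i]/8)
cv2.imwrite("pics/well.png",np.hstack([g,m*255]))
ci=cv2.HoughCircles(cv2.GaussianBlur(g,(9,9),2),cv2.HOUGH_GRADIENT,1,50,param1=80,param2=20,minRadius=64,maxRadius=140)
for x,y,r in ci[0][:4]: 
    u,v=230+x/8-.44,185+y/8-.44; print('circle',u,v,r/8,ray(u,v,.036),'r mm',r/8*.325/c["fx"]*1000)
a=np.array([.970,-.2415]);b=np.array([.2415,.970])
S=W.reshape(-1,3); d=S[:,:2]-T[:2]; k=np.stack([d@a,d@b,S[:,2]-T[2]],1)
q=k[(np.hypot(k[:,0],k[:,1])<.02)&(k[:,2]>-.055)&(k[:,2]<-.01)]; print(len(q))
for lo in np.arange(-.055,-.01,.01):
    s=q[(q[:,2]>=lo)&(q[:,2]<lo+.01)]
    if len(s)>5: print(lo,len(s),'ownx max',np.percentile(s[:,0],97).round(4),'y',s[:,1].min().round(4),s[:,1].max().round(4))
E
```

```text
[0.54197545 0.1455976  0.20104634]
[  16.25    18.5     26.75    26.25  3792.375] [28.51981773 32.31397294]Traceback (most recent call last):
  File "<stdin>", line 12, in <module>
TypeError: 'NoneType' object is not subscriptable
```

View pics/well.png

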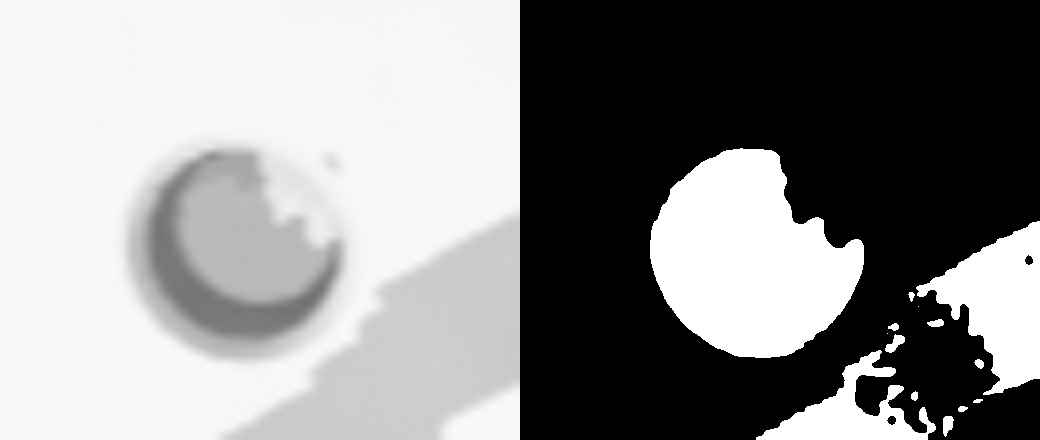

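```bash
python3 - <<'E'
from h import *
c=robot.camera("wrist"); W=world(c); T=np.array([.542,.146,.201]); R=np.array(c["R"]);t=np.array(c["t"])
d=R.T@np.array([(259.4-c["cx"])/c["fx"],(215.7-c["cy"])/c["fy"],1]); C=-R.T@t; print('well',C+d*(.036-C[2])/d[2])
a=np.array([.970,-.2415]);b=np.array([.2415,.970])
d=W[...,:2]-T[:2]; k=np.stack([d@a,d@b,W[...,2]-T[2]],-1).reshape(-1,3)
am=(c["image"][...,0].astype(int)-c["image"][...,2]>50).ravel()
q=k[am&(np.hypot(k[:,0],k[:,1])<.03)&(k[:,2]<.0)&(k[:,2]>-.06)]; print(len(q),q.min(0),q.max(0))
for lo in np.arange(-.055,0,.01):
    s=q[(q[:,2]>=lo)&(q[:,2]<lo+.01)]
    if len(s)>5: print(lo.round(3),len(s),np.percentile(s[:,0],97).round(4),s[:,1].min().round(4),s[:,1].max().round(4))
E
```

```text
well [0.55513188 0.19219339 0.036     ]
991 [ 0.00023703 -0.0084621  -0.04034929] [ 9.71717882e-03  8.49915413e-03 -9.47671864e-05]
-0.045 85 0.0092 -0.0076 0.0083
-0.035 198 0.0092 -0.0082 0.0085
-0.025 252 0.0093 -0.0081 0.0085
-0.015 287 0.0092 -0.0084 0.0082
-0.005 169 0.0093 -0.0085 0.0082
```

>>> send_rows:
  increments: [0,0,0,0.65,2.34,0,0,0,0,0,0.64,2.34,0,0,0,0,0,0,0,-2.8,0,0,0,0,0,0,-2.8,0,0,0,0,0,0,-2.8,0,0,0,0,0,0,-2,0,0,0,0,0,0,-0.6,0,0,0,0,0,0,0,0,0,0,0,0,0,-0.2,0,0,0,0,0,0,-0.2,0,0,0,0,0,0,-0.2,0,0,0,0,0,0,-0.2,0,0,0,0,0,0,-0.2,0,0,0,0,0,0,-0.2,0,0,0,0,0,0,-0.2,0,0,0,0,0,0,0,0,0,0,0,0,0,0,0]

```text
time: 6.68
position: [0.5545, 0.1929, 0.0764]
tool_rot: [0.992, -0.123, -0.0, 0.0]
ft_force: [-0.7, 0.2, 0.2]
grip_width: 0.0173
grip_force: 25.0
```

>>> send_rows:
  increments: [0,0,0,0,0,-0.1,0,0,0,0,0,0,-0.1,0,0,0,0,0,0,-0.1,0,0,0,0,0,0,0,0]

```text
time: 7.02
position: [0.5545, 0.1929, 0.0733]
tool_rot: [0.992, -0.123, -0.0, 0.0]
ft_force: [0.2, -0.2, 0.4]
grip_width: 0.0172
grip_force: 25.0
```

>>> send_rows:
  increments: [0,0,0,0,0,-0.1,0,0,0,0,0,0,-0.1,0,0,0,0,0,0,-0.1,0,0,0,0,0,0,0,0]

```text
time: 7.35
position: [0.5545, 0.1929, 0.0703]
tool_rot: [0.992, -0.123, -0.0, 0.0]
ft_force: [0.5, 0.1, -0.3]
grip_width: 0.0172
grip_force: 25.0
```

>>> send_rows:
  increments: [0,0,0,0,0,-0.1,0,0,0,0,0,0,-0.1,0,0,0,0,0,0,0,0]

```text
time: 7.6
position: [0.5545, 0.1929, 0.0684]
tool_rot: [0.992, -0.123, -0.0, 0.0]
ft_force: [-1.1, 0.1, -0.1]
grip_width: 0.0171
grip_force: 25.0
```

>>> send_rows:
  increments: [0,0,0,0,0,-0.1,0,0,0,0,0,0,-0.1,0,0,0,0,0,0,0,0]

```text
time: 7.85
position: [0.5548, 0.1929, 0.0668]
tool_rot: [0.992, -0.123, 0.0, -0.0]
ft_force: [-1.0, 0.4, 3.6]
grip_width: 0.0174
grip_force: 25.0
```

>>> send_rows:
  increments: [0,0,0,0,0,-0.1,0,0,0,0,0,0,-0.1,0,0,0,0,0,0,0,0]

```text
time: 8.1
position: [0.5548, 0.1929, 0.0646]
tool_rot: [0.992, -0.123, 0.0, -0.0]
ft_force: [-0.4, -0.3, 4.0]
grip_width: 0.0172
grip_force: 25.0
```

>>> send_rows:
  increments: [0,0,0,0,0,-0.1,0,0,0,0,0,0,-0.1,0,0,0,0,0,0,0,0]

```text
time: 8.35
position: [0.5547, 0.1929, 0.0624]
tool_rot: [0.992, -0.123, 0.0, -0.0]
ft_force: [0.0, -0.8, 3.4]
grip_width: 0.0171
grip_force: 25.0
```

>>> send_rows:
  increments: [0,0,0,0,0,-0.1,0,0,0,0,0,0,-0.1,0,0,0,0,0,0,0,0]

```text
time: 8.6
position: [0.5547, 0.1929, 0.0604]
tool_rot: [0.992, -0.123, 0.0, -0.0]
ft_force: [-0.6, 1.0, 3.1]
grip_width: 0.0175
grip_force: 25.0
```

>>> send_rows:
  increments: [0,0,0,0,0,-0.05,0,0,0,0,0,0,-0.05,0,0,0,0,0,0,0,0]

```text
time: 8.85
position: [0.5547, 0.1929, 0.0595]
tool_rot: [0.992, -0.123, 0.0, -0.0]
ft_force: [0.5, 0.3, 3.0]
grip_width: 0.0174
grip_force: 25.0
```

>>> send_rows:
  increments: [0,0,0,0,0,-0.05,0,0,0,0,0,0,0,0]

```text
time: 9.02
position: [0.5548, 0.1929, 0.0592]
tool_rot: [0.992, -0.123, 0.0, -0.0]
ft_force: [-0.4, -1.4, 6.0]
grip_width: 0.0172
grip_force: 25.0
```

>>> send_rows:
  increments: [0,0,0,0,0,-0.04,0,0,0,0,0,0,0,0]

```text
time: 9.18
position: [0.5549, 0.1929, 0.0591]
tool_rot: [0.992, -0.123, 0.0, -0.0]
ft_force: [-0.5, -1.0, 6.0]
grip_width: 0.0172
grip_force: 25.0
```

>>> send_rows:
  increments: [0,0,0,0,0,-0.05,0,0,0,0,0,0,0,0]

```text
time: 9.35
position: [0.5549, 0.1929, 0.0589]
tool_rot: [0.992, -0.123, 0.0, -0.0]
ft_force: [-1.4, -0.4, 9.0]
grip_width: 0.017
grip_force: 25.0
```

>>> send_rows:
  increments: [0,0,0,0,0,-0.03,0,0,0,0,0,0,0,0]

```text
time: 9.52
position: [0.555, 0.1929, 0.0588]
tool_rot: [0.992, -0.123, 0.0, -0.0]
ft_force: [-1.7, -1.3, 8.9]
grip_width: 0.017
grip_force: 25.0
```

>>> send_rows:
  increments: [0,0,0,0,0,-0.03,0,0,0,0,0,0,0,0,0,0,0,0,0,0,0]

```text
time: 9.77
position: [0.555, 0.1929, 0.0587]
tool_rot: [0.992, -0.123, 0.0, -0.0]
ft_force: [-1.7, -0.7, 10.0]
grip_width: 0.0171
grip_force: 25.0
```

>>> send_rows:
  increments: [0,0,0,0,0,0,0,0,0,0,0,0,0,0,0,0,0,0,0,0,0,0,0,0,0,0,0,0]

```text
time: 10.1
position: [0.555, 0.1929, 0.0587]
tool_rot: [0.992, -0.123, 0.001, -0.0]
ft_force: [-1.9, -0.4, 10.6]
grip_width: 0.0174
grip_force: 25.0
```

>>> send_rows:
  increments: [0,0,0,0,0,0.06,0,0,0,0,0,0,0,0,0,0,0,0,0,0,0.6,0,0,0,0,0,0,0.6,0,0,0,0,0,0,0.6,0,0,0,0,0,0,0.6,0,0,0,0,0,0,0.6,0,0,0,0,0,0,0.6,0,0,0,0,0,0,0.6,0,0,0,0,0,0,0.6]

```text
time: 10.93
position: [0.5546, 0.1929, 0.058]
tool_rot: [0.992, -0.123, -0.0, 0.0]
ft_force: [-0.5, 0.8, 0.0]
grip_width: 0.0513
grip_force: 0.0
```

>>> send_rows:
  increments: [0,0,0,0,0,1.2,0.6,0,0,0,0,0,3,0.6,0,0,0,0,0,3.7,0.6,0,0,0,0,0,3.8,0.6,0,0,0,0,0,3.8,0.6,0,0,0,0,0,3.7,0.6,0,0,0,0,0,0,0.6]

```text
time: 11.52
position: [0.5594, 0.1938, 0.2596]
tool_rot: [0.992, -0.123, 0.009, -0.002]
ft_force: [1.0, 0.3, 0.8]
grip_width: 0.0526
grip_force: 0.0
```

```bash
python3 - <<'E'
from h import *
c,W=shot("wrist","w3"); o=robot.get_obs(); print(o["position"],o["ft_force"])
S=W.reshape(-1,3); q=S[(np.hypot(S[:,0]-.555,S[:,1]-.193)<.014)&(S[:,2]>.07)&(S[:,2]<.12)]; print(len(q),np.median(q,0),q.min(0),q.max(0))
c,W=shot("side","s3"); S=W.reshape(-1,3); q=S[(np.hypot(S[:,0]-.555,S[:,1]-.193)<.014)&(S[:,2]>.04)&(S[:,2]<.12)]; print(len(q),q.max(0))
a=np.array([.970,-.2415]);b=np.array([.2415,.970]);d=S[:,:2]-[.5549,.1928]
k=np.stack([d@a,d@b,S[:,2]],1); q=k[(abs(k[:,1])<.04)&(k[:,0]<-.03)&(k[:,0]>-.13)&(k[:,2]>.11)&(k[:,2]<.19)]; print('flap own',len(q),q.min(0),q.max(0))
E
```

```text
[0.55759251 0.19346034 0.25615805] [-0.82686963 -0.62110324 -0.14779389]
429 [0.55585842 0.19258097 0.08597405] [0.54535712 0.18354191 0.07020002] [0.56397192 0.20175686 0.08801363]
273 [0.56358031 0.20290606 0.08830275]
flap own 240 [-0.09903998 -0.02668355  0.11013009] [-0.06234393  0.02739427  0.17255358]
```

View pics/s3.png

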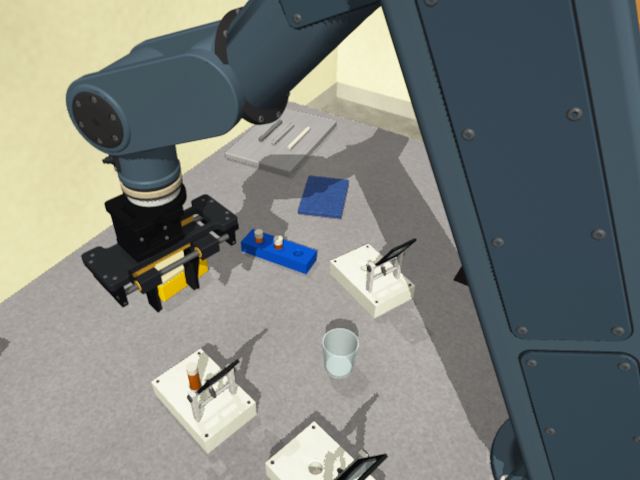

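The side view shows the vial upright in the well at (194,375), with its top at 86 mm, and the flap still open. Next I'll go behind the flap with the fingers shut.

>>> send_rows:
  increments: [0,0,0,-2.425,0.6,0,0,0,0,0,-2.425,0.6,0,0,0,0,0,-2.425,0.6,0,0,0,0,0,-2.425,0.6,0,0,0,0,0,-2.425,0.6,0,0,0,0,0,-2.425,0.6,0,0,0,0,0,0,0,0,0,0,0,0,0,0,0,0,0,0,0,0,0,-3.2,0,0,0,0,0,0,-3.2,0,0,0,0,0,0,-3.16,0,0,0,0,0,0,0,0,0,0,0,0,0,0,0]

```text
time: 12.7
position: [0.4088, 0.2283, 0.153]
tool_rot: [0.992, -0.123, -0.002, 0.001]
ft_force: [0.8, 0.2, 0.6]
grip_width: 0.0004
grip_force: 0.0
```

>>> send_rows:
  increments: [0,0,0,0.97,-0.24,0,0,0,0,0,0.97,-0.24,0,0,0,0,0,0.97,-0.24,0,0,0,0,0,0.97,-0.24,0,0,0,0,0,0.485,-0.12,0,0,0,0,0,0.485,-0.12,0,0,0,0,0,0.485,-0.12,0,0,0,0,0,0.485,-0.12,0,0]

```text
time: 13.37
position: [0.467, 0.2143, 0.1546]
tool_rot: [0.992, -0.123, -0.001, 0.0]
ft_force: [-3.4, 1.1, 2.6]
grip_width: 0.0003
grip_force: 1.7
```

>>> send_rows:
  increments: [0,0,0,0.485,-0.12,0,0,0,0,0,0.485,-0.12,0,0,0,0,0,0.485,-0.12,0,0,0,0,0,0.485,-0.12,0,0,0,0,0,0.485,-0.12,0,0,0,0,0,0.485,-0.12,0,0]

```text
time: 13.87
position: [0.4967, 0.2073, 0.1544]
tool_rot: [0.992, -0.123, -0.0, -0.0]
ft_force: [-2.6, 1.2, -0.0]
grip_width: 0.0006
grip_force: 1.4
```

>>> send_rows:
  increments: [0,0,0,0.39,-0.1,0,0,0,0,0,0.39,-0.1,0,0,0,0,0,0.39,-0.1,0,0,0,0,0,0,0,0,0]

```text
time: 14.2
position: [0.51, 0.2039, 0.1546]
tool_rot: [0.992, -0.123, 0.001, -0.0]
ft_force: [0.1, -0.4, 0.4]
grip_width: 0.0004
grip_force: 0.2
```

>>> send_rows:
  increments: [0,0,0,0.29,-0.07,0,0,0,0,0,0.29,-0.07,0,0,0,0,0,0,0,0,0]

```text
time: 14.45
position: [0.5155, 0.2028, 0.1549]
tool_rot: [0.992, -0.123, 0.001, -0.0]
ft_force: [0.2, -0.1, -0.0]
grip_width: 0.0005
grip_force: 0.0
```

```bash
cat > f.py <<'E'
from h import *
a=np.array([.970,-.2415]);b=np.array([.2415,.970])
for n in("side","top"):
    c,W=shot(n,"z_"+n); S=W.reshape(-1,3); d=S[:,:2]-[.5549,.1928]; k=np.stack([d@a,d@b,S[:,2]],1)
    dark=(c["image"].max(2)<70).ravel()
    q=k[(abs(k[:,1])<.032)&(k[:,0]>-.1)&(k[:,0]<.045)&(k[:,2]>.088)&(k[:,2]<.185)&dark]
    print(n,len(q)); 
    for x in np.arange(-.1,.04,.02):
        s=q[(q[:,0]>=x)&(q[:,0]<x+.02)]
        if len(s): print(x.round(2),len(s),np.percentile(s[:,2],[5,50,95]).round(3))
E
python3 f.py
```

```text
side 895
-0.06 746 [0.103 0.117 0.178]
-0.04 122 [0.125 0.14  0.158]
-0.02 27 [0.166 0.168 0.171]
top 76
-0.06 66 [0.104 0.113 0.149]
-0.04 10 [0.144 0.148 0.155]
```

View pics/z_side.png

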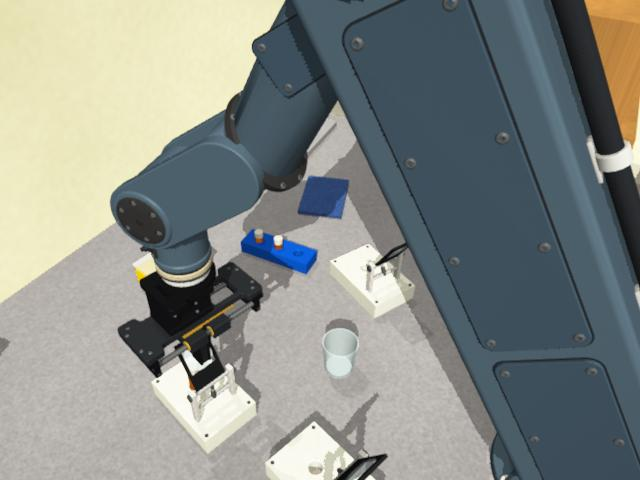

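The side view shows the flap leaning about 29° forward at (208,375), right at the snap point and still against the fingers.

>>> send_rows:
  increments: [0,0,0,0.2,-0.05,0,0,0,0,0,0.2,-0.05,0,0,0,0,0,0,0,0,0,0,0,0,0,0,0,0]

```text
time: 14.88
position: [0.5182, 0.2019, 0.1546]
tool_rot: [0.992, -0.123, 0.0, -0.0]
ft_force: [-0.2, 1.0, -0.3]
grip_width: 0.0004
grip_force: 0.0
```

```bash
python3 f.py
```

```text
side 818
-0.06 410 [0.098 0.149 0.18 ]
-0.04 279 [0.097 0.099 0.154]
-0.02 28 [0.096 0.099 0.101]
0.0 28 [0.096 0.098 0.101]
0.02 73 [0.097 0.099 0.101]
top 155
-0.06 65 [0.097 0.099 0.148]
-0.04 52 [0.097 0.1   0.148]
0.0 7 [0.097 0.1   0.1  ]
0.02 31 [0.097 0.099 0.101]
```

The flap sprang over by itself and lies level at about 0.099 m. Next I'll back off clear.

>>> send_rows:
  increments: [0,0,0,0,0,2,0,0,0,0,0,0,3,0,0,0,0,0,0,3,0,0,0,0,0,0,3,0,0,0,0,-2,-3,0,0,0,0,0,-2,-3,0,0,0,0,0,-2,-3,0,0,0,0,0,0,0,0,0,0,0,0,0,0,0,0]

```text
time: 15.73
position: [0.457, 0.111, 0.2648]
tool_rot: [0.992, -0.124, -0.0, -0.0]
ft_force: [0.6, -0.0, -0.6]
grip_width: 0.0004
grip_force: 0.0
```

```bash
python3 f.py
```

```text
side 730
-0.06 210 [0.097 0.099 0.101]
-0.04 259 [0.097 0.099 0.101]
-0.02 55 [0.097 0.099 0.101]
0.0 61 [0.096 0.099 0.101]
0.02 145 [0.096 0.099 0.101]
top 74
-0.04 29 [0.096 0.099 0.101]
-0.02 10 [0.097 0.099 0.101]
0.0 7 [0.096 0.097 0.099]
0.02 28 [0.097 0.098 0.101]
```

View pics/z_side.png

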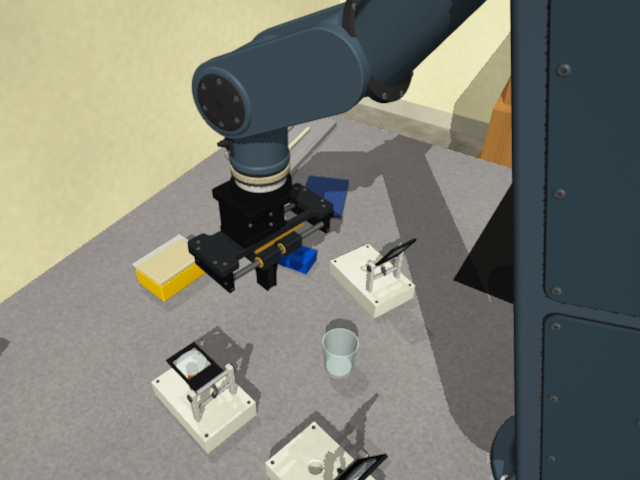

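The side view shows the flap level over the vial at (195,367), with the arm clear of everything.

```bash
python3 -c "
from rig import robot; print(robot.hand_in())"
```

```text
the job is handed in; nothing more can be done
None
```

The job is handed in: the tall vial is pressed home in the well of the farthest stand at about 10 N (10.6 N was the highest reading), the lens flap sprang over by itself and lies level above it, and the arm is clear, at about 16 s of the 61 s allowed.

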